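# Close up the glue warmer

## Robot

A 6-joint arm with a two-finger parallel gripper is mounted at the origin on the work surface. World frame = base frame: x ahead of the robot, y to its left, z up, the work surface at z = 0. Lengths are in mm, angles in rad, forces in N, time in s.
With the tool pointing down it reaches from about 400 to 925 mm from the base axis. Payload 12.5 kg.
Tool frame: the origin (TCP) lies midway between the tips of the shut fingers; the grasp point (between the pads) lies 19 mm behind it; z points along the fingers, y is the line along which they close (so a half turn about z gives the same grasp; the last joint's range is limited). The gripper opens to 95 mm and grips with 3 to 60 N. Pads are 20 mm wide; open, the fingers measure 119 mm over their backs; the gripper's body (75 mm by 180 mm) begins 59 mm behind the grasp point.
Start: joints at [1.107, 0.491, 1.559, -0, 1.092, -0.106], TCP at [218.868, 585.443, 214.661] pointing down, gripper open.
Joint ranges: [-3.1, 3.1], [-0.84, 2.19], [0.05, 2.79], [-1.13, 4.28], [0.06, 2.93], [-2.69, 2.69]. Speed limits (rad/s): [2.22, 2.22, 2.79, 3.14, 3.14, 3.14].

## Interface

Orientations are given as [roll, pitch, yaw] about the fixed x, y, z axes, in that order (R = Rz(yaw) Ry(pitch) Rx(roll)).
In Python, from cell import env gives the robot as it stands.
- The arm moves only by the shell command python3 -m inch 'ROWS'. ROWS is JSON, a list of rows, each a list of 7 numbers: the turn, a rotation vector about the tool's x, y, z in rad, then the shift along the tool's x, y, z in cm, then the closure, from -1 (fully open) to 1 (shut). A call has 1 to 20 rows; each row shifts and turns the commanded pose from where the row before left it, along the tool's axes as they then stand; what a row does not reach is not made up. A row lasts 1/8 s, in which the tool goes at most 62.5 mm and 10.7 degrees, less where a joint would pass 70% of its speed; a pose out of reach is approached as far as the arm can. A call with a gripper value outside its range is refused whole. The fingers move at their own pace and stop on an object; the grip force is fixed at half the most. Time passes only in rows, so rows that do not move let the fingers close. It gives the time, the measured TCP pose, the force, the opening and the grip force at its end, in the units of the state.
- env.state(): the state, without advancing time (a new reading comes with each control period).
- env.read_camera(name): name is "side" or "top"; returns a dict with "img" (480x640x3 uint8, red, green, blue), "depth" (480x640 float32, mm along the optical axis (not along the pixel's ray), 0 where there is no reading), "fx", "fy", "cx", "cy" (pixels), "D" ([k1, k2, p1, p2, k3] as OpenCV has them; the pictures are not rectified), "position" and "orientation" of the camera in the world. Camera axes: x right, y down, z forward; pixel columns grow to the right and rows downward; lengths in mm; the calibration is good to about 2 mm. A picture is of the moment at which its call begins.
- env.job_done(): hands the job in; it is judged then, once.
Trained networks look in a picture, given as the dict that the camera call returned (one of the last four; its "shot" number tells which), for a name from the list of things; names that differ only in an ending like _2 or _b are one class to them, and where a whole thing is asked for, a point or a joint stands for the part that bears it (a point fixed in the world has none). Each returns a list of dicts, best first, with "score" (0 to 1); they miss things now and then, are a little off and sometimes report something else, mostly with a low value. They report only what shows in the picture. A call takes as long as a camera call. They do not tell look-alikes from the thing itself.
- env.find_in(picture, target): "centre" ([x, y, z] in mm, in the coordinates of the camera as it stood for that picture, good to about 4 mm: the middle of the surface that is visible of it).
- env.trace(picture, target): "mask" (480x640 bool, what is visible of it).
The state is a dict: "t": time; "joints": joint angles; "qvel": joint speeds; "tau": joint torques, N m; "eef_pos": TCP position; "tcp_rot": TCP orientation; "ft_force": force on the tool from outside, world axes, zero at the start; "moment": the same for the moment, N m; "opening": opening from 0.0 (shut) to 1.0 (fully open); "grip_force": force on a finger pad.
Only numpy, scipy, OpenCV 4.12 (cv2) and the standard library are available. Lean on these libraries where they do the work, as an engineer would, in place of code of your own. Each camera call takes 0.05 s, during which the arm holds its last target. There are 200 camera calls.

## Task

Close up the glue warmer for the day: lift the pot out of the warmer by its handle, stand it upright and gently on the round cork mat, wholly on it, and then shut the warmer's lid fully home past its catch so that it stays shut, pressing firmly on its springy cover but without forcing it. Leave the jar, the sanding block and the toy car where they are.

Things in the scene. Friction and masses are not known exactly. Their poses are not given: they have to be found in the camera images.
- warmer: Glue warmer: fixed blue box 190 (x) x 190 (y) x 85 mm high, origin at the centre of its underside. Lid hinge along its far side (x = +90 mm, z = 85 mm); sprung ball catch in the middle of its front face (x = -95 mm). A round well, 107 mm wide, floor at z = 55 mm, centred at x = -15 mm, holds the pot with play. Pushing on warmer or lid with over 45 N fails.
- lid (a joint): Lid angle, rad: 0 shut, 1.57 upright, 1.8 open stop; starts at 1.42 to 1.7. The stiff hinge stays where left (2 to 6 N at the free edge moves it). From 0.07 down a ball catch resists: about 17 to 22 N of pressing near the free edge is needed at about 0.05 (more nearer the hinge); let go early it stays ajar or springs back; below about 0.02 it snaps shut and stays. Under 0.012 counts as shut.
- lid_edge (a point): Middle of the free edge of the lid's outer face (top when shut; faces away from the robot when upright), 200 mm from the hinge line along the lid, 34 mm off its plane, 119 mm above the bench when shut. This face is an aluminium cover, 195 x 200 mm, floating on springs: it sinks up to 20 mm towards the hinged frame, about 1 N per mm after 3 N. Black patch near the edge: press there.
- lid_hinge (a point): Middle of the hinge line, 85 mm above the bench; stays put. Its axes turn with the lid: x along the lid from the free edge to the hinge, y along the hinge line, z out of the outer face (up when shut); point lid_edge has the same axes. The lid, frame and cover, is 34 mm thick on the z side and weighs 0.45 kg.
- pot: Steel glue pot, empty, open-topped, 90 mm in diameter, 65 mm high, about 0.45 kg; origin at the centre of its underside, z up. A rigid handle arches over it along its x axis. It starts standing in the warmer's well, its underside 55 mm above the bench.
- pot_grip (a point): Middle of the pot's wooden handle bar, 110 mm above the pot's underside, on its axis. The bar runs along the pot's x, 60 mm long, 14 mm wide (y) and 14 mm high: grip it from above across its width. 45 mm clear from here to the rim below.
- mat: Round cork mat, fixed, 150 mm in diameter, 4 mm thick; origin at the centre of its underside. Lies to the left or the right of the warmer.
- jar: Bystander: closed glass jar with a yellow cap, 72 mm in diameter, 90 mm high; origin at the centre of its underside. On the other side of the warmer from the mat.
- sander: Bystander: cork sanding block 112 x 62 x 32 mm; origin at the centre of its underside.
- car: Bystander: carved wooden toy car 120 x 62 x 58 mm; origin at the centre of its underside.
Mind the look-alikes: they are no part of the job. There is more than one size of the pot; the one meant has the size given above.

How it is judged:
By the outcome, as a careful person would: the job done as asked, in the order asked, and still so for the second after the job is handed in, with the robot touching nothing.
It also fails if it takes over 72 s, if anything falls off the work surface, if the arm or the gripper's body presses on something with over 40 N, if the wrist force passes 120 N, or if a joint passes its speed limit or range.

## Working session

There is one attempt and no reset: what is moved stays moved. The work goes in short steps, Python scripts to look and compute and a shell command to move; the robot and the scene stay as the last step left them, time stands still between calls to the robot, and variables do not carry over. Pictures are saved under pics/ and viewed, at most 10 in all, crops included, and the job is handed in when it is done.

```bash
mkdir -p pics; cat > h.py <<'E'
import numpy as np,cv2
from cell import env
from scipy.spatial.transform import Rotation as R
def cam(p): 
    o=np.array(p["orientation"],float)
    Rm=o if o.shape==(3,3) else (R.from_euler('xyz',o).as_matrix() if o.size==3 else R.from_quat(o).as_matrix())
    return Rm,np.array(p["position"],float)
def world(p,c): Rm,t=cam(p); return Rm@np.array(c)+t
def cloud(p,mask):
    v,u=np.nonzero(mask&(p["depth"]>0)); z=p["depth"][v,u]
    K=np.array([[p["fx"],0,p["cx"]],[0,p["fy"],p["cy"]],[0,0,1]])
    n=cv2.undistortPoints(np.stack([u,v],1).astype(np.float64)[:,None],K,np.array(p["D"],float))[:,0]
    return (np.c_[n,np.ones(len(z))]*z[:,None])@cam(p)[0].T+cam(p)[1],np.c_[u,v]
def pix(p,w):
    Rm,t=cam(p);K=np.array([[p["fx"],0,p["cx"]],[0,p["fy"],p["cy"]],[0,0,1]])
    return cv2.projectPoints(((np.array(w,float).reshape(-1,3)-t)@Rm),np.zeros(3),np.zeros(3),K,np.array(p["D"],float))[0][:,0]
def save(p,n,box=None,s=1):
    im=p["img"][...,::-1]
    if box: im=im[box[1]:box[3],box[0]:box[2]]
    cv2.imwrite("pics/"+n,cv2.resize(im,None,fx=s,fy=s))
E
python3 - <<'E'
from h import *
print(env.state())
for n in("top","side"):
    p=env.read_camera(n); save(p,n+"0.png")
    print(n,p["position"],p["orientation"])
    for t in("pot","pot_grip","mat","warmer","lid","lid_edge","lid_hinge","jar","sander","car"):
        for d in env.find_in(p,t):
            w=world(p,d["centre"]); print(t,round(d["score"],2),w.round(0),pix(p,w).round(0))
E
```

```text
{'t': 0.0, 'joints': array([ 1.10737479e+00,  4.91580045e-01,  1.55946630e+00, -1.06260113e-05,
        1.09167990e+00, -1.05551119e-01]), 'qvel': array([-4.04629021e-05,  5.26369321e-04, -1.90646320e-03,  7.70734777e-04,
        2.16459618e-04,  2.19308347e-05]), 'tau': array([ 1.95488225e-03, -6.12638927e+01, -2.58186257e+01,  6.93158386e-02,
        4.82391589e-02, -6.36983236e-05]), 'eef_pos': array([218.76675905, 585.19871563, 214.0432164 ]), 'tcp_rot': array([-3.14046438e+00, -1.10058206e-04,  2.78372707e+00]), 'ft_force': array([0.21558568, 0.01679013, 0.33692086]), 'moment': array([ 0.02984504,  0.04118523, -0.02511507]), 'grip_force': 0.0, 'opening': 0.9990598069144021}
top [ 458.59072798   10.00905448 1184.05930625] [-2.99227231 -0.01104066 -1.56986383]
pot 0.94 [500.   4.  56.] [[322. 302.]]
pot 0.69 [822. 189.  53.] [[240. 157.]]
pot 0.59 [785. -47.  41.] [[346. 175.]]
pot_grip 0.88 [786. -46.  42.] [[345. 174.]]
pot_grip 0.81 [823. 185.  52.] [[242. 156.]]
pot_grip 0.66 [503.  -6.  61.] [[327. 300.]]
mat 0.79 [442. 259.   3.] [[207. 329.]]
warmer 0.94 [578. -22.  85.] [[
[... 387 characters left out ...]
 680.3795135 ] [-2.21919565  0.01193076 -0.2486434 ]
pot 0.89 [820. 174.  69.] [[390. 201.]]
pot 0.78 [785. -58.  62.] [[415. 266.]]
pot 0.72 [498.  -3. 106.] [[269. 257.]]
pot_grip 0.7 [817. 175.  65.] [[388. 202.]]
pot_grip 0.62 [781. -59.  66.] [[414. 265.]]
pot_grip 0.58 [502.  -4. 103.] [[271. 258.]]
pot_grip 0.34 [ 436. -322.   77.] [[265. 418.]]
mat 0.63 [441. 263.   3.] [[231. 227.]]
lid 0.65 [613. -95. 233.] [[341. 220.]]
lid_edge 0.96 [ 618. -124.  243.] [[349. 224.]]
lid_hinge 0.96 [609. -92. 232.] [[338. 220.]]
jar 0.98 [ 438. -317.   78.] [[266. 414.]]
sander 0.71 [622. 276.  34.] [[301. 203.]]
sander 0.53 [612. -96. 233.] [[340. 221.]]
car 0.97 [ 687. -310.   35.] [[422. 389.]]
```

View pics/top0.png

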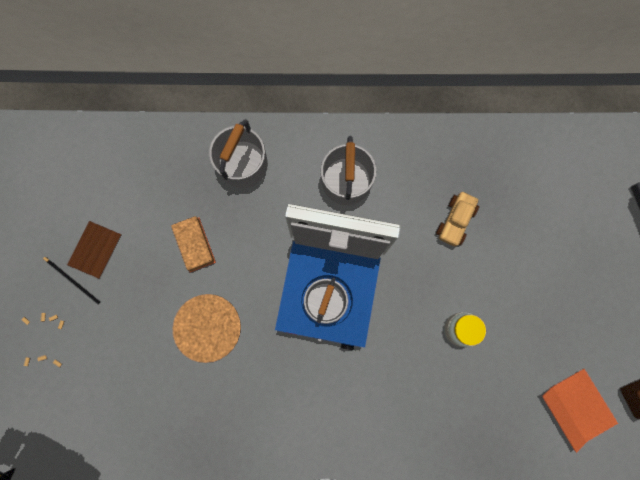

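View pics/side0.png

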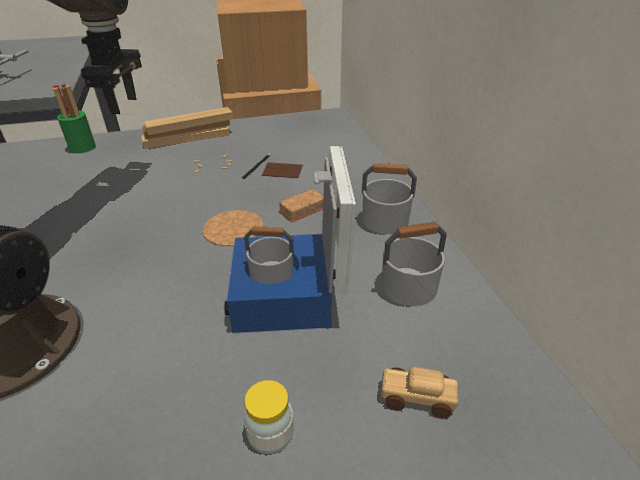

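The top view shows three pots: one in the warmer at (325,301), and larger ones at (238,155) and (348,172), behind the warmer. The mat is at (207,328), the lid stands upright along (342,225), the jar is at (468,330), the sander at (192,244) and the car at (458,220). I choose the pot in the well, about 90 mm wide. Next I'll measure it and check it in a crop.

```bash
python3 - <<'E'
from h import *
p=env.read_camera("top"); s=env.read_camera("side")
save(p,"crop.png",(260,190,420,360),3.5)
def hsv(p): return cv2.cvtColor(p["img"],cv2.COLOR_RGB2HSV)
def box(a,b,c,d):
    m=np.zeros((480,640),bool); m[b:d,a:c]=1; return m
for q,b in((p,(300,275,350,330)),(s,(240,222,300,245))):
    h=hsv(q); m=box(*b)&(h[...,0]<18)&(h[...,1]>120)&(h[...,2]>50)
    P,_=cloud(q,m)
    P=P[(P[:,2]>140)&(P[:,2]<185)]
    if len(P)<5: print("few");continue
    c=P.mean(0);w,v=np.linalg.eigh(np.cov(P[:,:2].T)); 
    a=(P[:,:2]-c[:2])@v
    print("bar",len(P),c.round(1),P[:,2].min(),P[:,2].max(),"dir",np.degrees(np.arctan2(*v[::-1,1])),np.ptp(a,axis=0), "mid",((a.max(0)+a.min(0))/2@v.T+c[:2]).round(1))
# pot rim / in top
P,_=cloud(p,box(290,270,360,335)); r=P[(P[:,2]>112)&(P[:,2]<130)]
(c,rr)=cv2.minEnclosingCircle(r[:,:2].astype(np.float32)); print("rim",len(r),c,rr)
# warmer blue top
h=hsv(p); m=(h[...,0]>100)&(h[...,0]<125)&(h[...,1]>120)&box(260,230,400,360)
P,_=cloud(p,m); P=P[abs(P[:,2]-85)<6]; print("warmer z",P[:,2].mean(),cv2.minAreaRect(P[:,:2].astype(np.float32)))
print(cv2.boxPoints(cv2.minAreaRect(P[:,:2].astype(np.float32))).round(0))
m=env.trace(p,"mat")[0]["mask"]; P,_=cloud(p,m); P=P[P[:,2]<12]; print("mat",P[:,2].mean(),cv2.minEnclosingCircle(P[:,:2].astype(np.float32)),P.mean(0))
for q,b in((p,(280,195,405,260)),(s,(310,140,360,300))):
    P,uv=cloud(q,box(*b)&(hsv(q)[...,1]<60)); 
    P=P[(P[:,2]>110)&(P[:,0]<720)&(P[:,0]>560)]
    print("lid",len(P),P.min(0).round(0),P.max(0).round(0))
    t=P[P[:,2]>P[:,2].max()-25]; print(t.mean(0).round(0),cv2.boxPoints(cv2.minAreaRect(t[:,:2].astype(np.float32))).round(0).tolist(),[t[:,2].min(),t[:,2].max()])
for n in("pot",):
    for d in env.trace(p,n):
        P,_=cloud(p,d["mask"]); print(n,P.mean(0).round(0),P[:,2].max(),cv2.minEnclosingCircle(P[(P[:,2]>P[:,2].max()-75)][:,:2].astype(np.float32)))
E
```

```text
bar 179 [500.7  -1.6 170.4] 165.23178117520956 174.70245056326132 dir 160.52041783203225 [12.23827598 58.83454224] mid [500.7  -1.2]
bar 192 [498.2  -4.4 169.6] 157.31677348375877 174.8395999806486 dir 158.4683444058055 [15.20999033 57.94368506] mid [499.1  -2.5]
rim 262 (500.7155456542969, -1.222186803817749) 44.615577697753906
warmer z 83.6411158661144 ((516.1425170898438, -6.800689697265625), (190.02357482910156, 187.5036163330078), 79.51345825195312)
[[ 407.  -83.]
 [ 591. -117.]
 [ 626.   70.]
 [ 441.  104.]]Traceback (most recent call last):
  File "<stdin>", line 22, in <module>
IndexError: list index out of range
```

View pics/crop.png

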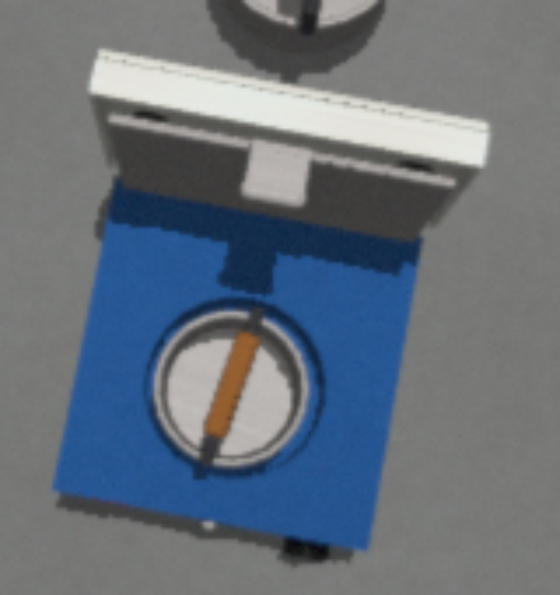

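The crop confirms it: the rim is 89 mm wide and sits in the well, with the wooden bar running through about (235,385) in the crop. Next are the mat and lid.

```bash
python3 - <<'E'
from h import *
p=env.read_camera("top"); s=env.read_camera("side")
def hsv(p): return cv2.cvtColor(p["img"],cv2.COLOR_RGB2HSV)
def box(a,b,c,d):
    m=np.zeros((480,640),bool); m[b:d,a:c]=1; return m
h=hsv(p);P,_=cloud(p,box(165,285,250,370)&(h[...,1]>90)); P=P[P[:,2]<15]; print("mat",len(P),P.mean(0),cv2.minEnclosingCircle(P[:,:2].astype(np.float32)))
c=np.cos(-.183);sn=np.sin(-.183)
for q,b in((p,(280,195,405,260)),(s,(310,140,360,300))):
    P,uv=cloud(q,box(*b)&(hsv(q)[...,1]<70)); 
    d=P-[516,-7,0]; L=np.c_[d[:,0]*c+d[:,1]*sn,-d[:,0]*sn+d[:,1]*c,P[:,2]]
    L=L[(L[:,2]>95)&(L[:,0]<170)&(L[:,0]>30)&(abs(L[:,1])<110)]
    print("lid in warmer frame",len(L),L.min(0).round(0),L.max(0).round(0))
    for z in range(100,310,20):
        k=L[(L[:,2]>z)&(L[:,2]<z+20)]
        if len(k)>5: print(z,len(k),np.percentile(k,[2,50,98],axis=0).round(0).tolist())
st=env.state(); print(st["eef_pos"],st["tcp_rot"],st["t"])
def inv(pos,yaw):
    T=R.from_euler('xyz',[np.pi,0,yaw]); C=R.from_euler('xyz',st["tcp_rot"])
    print("rotvec tool",(C.inv()*T).as_rotvec().round(4),"shift tool after turn cm",(T.inv().apply(np.array(pos)-st["eef_pos"])/10).round(2))
for y in (-20.5,159.5): inv([500.3,-1.7,250],np.radians(y))
E
```

```text
mat 3620 [444.64958252 261.36912992   2.29548364] ((446.0722351074219, 261.607177734375), 75.55928039550781)
lid in warmer frame 3926 [  71. -100.   95.] [132. 100. 290.]
100 147 [[91.0, -97.0, 101.0], [92.0, 3.0, 110.0], [103.0, 97.0, 119.0]]
120 144 [[92.0, -97.0, 121.0], [93.0, -8.0, 129.0], [105.0, 97.0, 139.0]]
140 140 [[92.0, -97.0, 140.0], [93.0, 22.0, 150.0], [107.0, 97.0, 160.0]]
160 288 [[93.0, -97.0, 161.0], [109.0, 0.0, 171.0], [123.0, 96.0, 180.0]]
180 375 [[94.0, -97.0, 181.0], [122.0, 1.0, 190.0], [124.0, 97.0, 199.0]]
200 190 [[94.0, -97.0, 201.0], [95.0, -17.0, 210.0], [121.0, 97.0, 220.0]]
220 183 [[95.0, -97.0, 220.0], [96.0, 16.0, 230.0], [114.0, 97.0, 239.0]]
240 233 [[96.0, -97.0, 241.0], [97.0, 17.0, 251.0], [110.0, 97.0, 259.0]]
260 544 [[72.0, -87.0, 261.0], [98.0, 1.0, 270.0], [107.0, 87.0, 280.0]]
280 1647 [[80.0, -96.0, 280.0], [118.0, -1.0, 285.0], [131.0, 95.0, 288.0]]
lid in warmer frame 3766 [  71. -103.   95.] [131. 102. 289.]
100 251 [[91.0, -102.0, 100.0], [104.0, -89.0, 111.0], [124.0, 75.0, 120.0]]
120 259 [[92.0, -101.0, 120.0], [103.0, -89.0, 13
[... 218 characters left out ...]
.0, -88.0, 190.0], [126.0, 99.0, 199.0]]
200 305 [[94.0, -101.0, 201.0], [107.0, -90.0, 210.0], [127.0, 99.0, 220.0]]
220 291 [[95.0, -101.0, 220.0], [109.0, -97.0, 230.0], [128.0, 98.0, 240.0]]
240 340 [[95.0, -101.0, 240.0], [107.0, -89.0, 251.0], [128.0, 99.0, 259.0]]
260 427 [[74.0, -102.0, 261.0], [101.0, -69.0, 271.0], [128.0, 97.0, 280.0]]
280 1003 [[76.0, -100.0, 280.0], [117.0, -11.0, 286.0], [130.0, 94.0, 288.0]]
[218.8911501  585.40628228 214.652674  ] [3.14155820e+00 2.41681601e-05 2.78373970e+00] 1.35
rotvec tool [ 0.0000e+00 -1.0000e-04  3.1415e+00] shift tool after turn cm [46.92 45.14 -3.53]
rotvec tool [ 0.      0.     -0.0001] shift tool after turn cm [-46.92 -45.14  -3.53]
```

```bash
python3 -m inch '[[0,0,0,-3.9,-3.75,-0.3,-1],[0,0,0,-3.9,-3.75,-0.3,-1],[0,0,0,-3.9,-3.75,-0.3,-1],[0,0,0,-3.9,-3.75,-0.3,-1],[0,0,0,-3.9,-3.75,-0.3,-1],[0,0,0,-3.9,-3.75,-0.3,-1],[0,0,0,-3.9,-3.75,-0.3,-1],[0,0,0,-3.9,-3.75,-0.3,-1],[0,0,0,-3.9,-3.75,-0.3,-1],[0,0,0,-3.9,-3.75,-0.3,-1],[0,0,0,-3.9,-3.75,-0.3,-1],[0,0,0,-3.9,-3.75,-0.3,-1],[0,0,0,0,0,0,-1],[0,0,0,0,0,0,-1]]'; cat > d.py <<'E'
import sys
from h import *
def rel(x,y,z,yaw):
    st=env.state(); C=R.from_euler('xyz',st["tcp_rot"]); T=R.from_euler('xyz',[np.pi,0,np.radians(yaw)])
    print("t",st["t"],"pos",st["eef_pos"].round(1),"rot",st["tcp_rot"].round(4),"open",st["opening"],"F",st["ft_force"].round(1))
    print("turn",(C.inv()*T).as_rotvec().round(4),"shift(final axes)",(T.inv().apply(np.array([x,y,z])-st["eef_pos"])/10).round(2))
if __name__=="__main__": rel(*map(float,sys.argv[1:5]))
E
python3 d.py 500.3 -1.7 146 159.5
```

```text
t: 3.1
eef_pos: [499.3, 0.2, 250.5]
tcp_rot: [3.141, -0.001, 2.783]
ft_force: [1.6, 0.5, -0.0]
opening: 1.006
grip_force: 0.0
t 3.1 pos [4.993e+02 2.000e-01 2.505e+02] rot [ 3.1415e+00 -5.0000e-04  2.7831e+00] open 1.005755352826241 F [ 1.6  0.5 -0. ]
turn [ 0.0001 -0.0005 -0.0007] shift(final axes) [-0.16 -0.14 10.45]
```

Descend, close, then a small lift.

```bash
python3 -m inch '[[0,0,0,-0.16,-0.14,3,-1],[0,0,0,0,0,3,-1],[0,0,0,0,0,2.5,-1],[0,0,0,0,0,1.9,-1],[0,0,0,0,0,0,-1],[0,0,0,0,0,0,1],[0,0,0,0,0,0,1],[0,0,0,0,0,0,1],[0,0,0,0,0,0,1],[0,0,0,0,0,0,1],[0,0,0,0,0,0,1],[0,0,0,0,0,0,1]]'; python3 d.py 500.3 -1.7 146 159.5
python3 - <<'E'
from h import *
save(env.read_camera("side"),"grip.png",(180,120,380,300),3)
E
```

```text
t: 4.6
eef_pos: [500.6, -1.8, 146.6]
tcp_rot: [3.142, -0.0, 2.784]
ft_force: [-0.4, 0.6, -0.1]
opening: 0.324
grip_force: 0.0
t 4.6 pos [500.6  -1.8 146.6] rot [ 3.1415e+00 -1.0000e-04  2.7837e+00] open 0.3239212573960529 F [-0.4  0.6 -0.1]
turn [ 0.0001 -0.0001 -0.0001] shift(final axes) [0.03 0.   0.06]
```

View pics/grip.png

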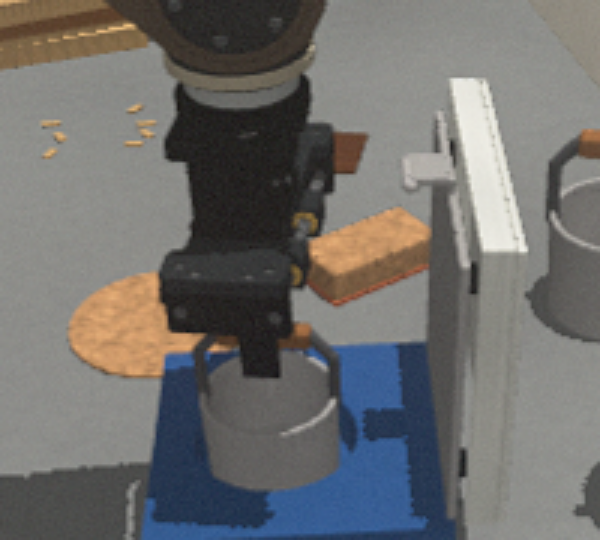

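The fingers straddle the bar at about (262,345) in the crop and are still closing. Finish the close, then lift straight up.

```bash
python3 -m inch '[[0,0,0,0,0,0,1],[0,0,0,0,0,0,1],[0,0,0,0,0,0,1],[0,0,0,0,0,0,1],[0,0,0,0,0,0,1],[0,0,0,0,0,0,1],[0,0,0,0,0,-0.5,1],[0,0,0,0,0,-1,1],[0,0,0,0,0,-1.5,1],[0,0,0,0,0,-1.5,1],[0,0,0,0,0,-1.5,1],[0,0,0,0,0,-1.5,1],[0,0,0,0,0,-1,1],[0,0,0,0,0,0,1]]'; python3 d.py 445 261.5 231 159.5
```

```text
t: 6.4
eef_pos: [500.8, -1.9, 232.3]
tcp_rot: [3.141, 0.001, 2.784]
ft_force: [0.4, -0.1, -4.9]
opening: 0.144
grip_force: 30.0
t 6.4 pos [500.8  -1.9 232.3] rot [3.1413e+00 1.2000e-03 2.7838e+00] open 0.14407491579902743 F [ 0.4 -0.1 -4.9]
turn [0.0003 0.0012 0.    ] shift(final axes) [14.45 22.71  0.13]
```

```bash
python3 -m inch '[[0,0,0,0.45,0.71,0,1],[0,0,0,1,1.5,0,1],[0,0,0,1.5,2.4,0,1],[0,0,0,1.7,2.7,0,1],[0,0,0,1.7,2.7,0,1],[0,0,0,1.7,2.7,0,1],[0,0,0,1.7,2.7,0,1],[0,0,0,1.7,2.7,0,1],[0,0,0,1.5,2.4,0,1],[0,0,0,1,1.5,0,1],[0,0,0,0.5,0.7,0,1],[0,0,0,0,0,0,1],[0,0,0,0,0,0,1]]'; python3 d.py 445 261.5 104 159.5
python3 - <<'E'
from h import *
p=env.read_camera("side");q=pix(p,[445,261,120])[0].astype(int)
save(p,"over.png",(max(q[0]-90,0),max(q[1]-80,0),q[0]+90,q[1]+80),3)
p=env.read_camera("top")
for d in env.find_in(p,"mat"): print(world(p,d["centre"]))
for d in env.find_in(p,"pot"): print(world(p,d["centre"]))
E
```

```text
t: 8.02
eef_pos: [445.0, 260.9, 231.6]
tcp_rot: [-3.141, 0.0, 2.783]
ft_force: [0.0, 0.3, -5.3]
opening: 0.15
grip_force: 30.0
t 8.025 pos [445.  260.9 231.6] rot [-3.1414  0.      2.7832] open 0.1501153249486427 F [ 0.   0.3 -5.3]
turn [-0.0001  0.     -0.0006] shift(final axes) [ 0.02  0.06 12.76]
[464.58565464 228.09628618   3.69473112]
[475.69076994 248.22375684 168.17008288]
```

View pics/over.png

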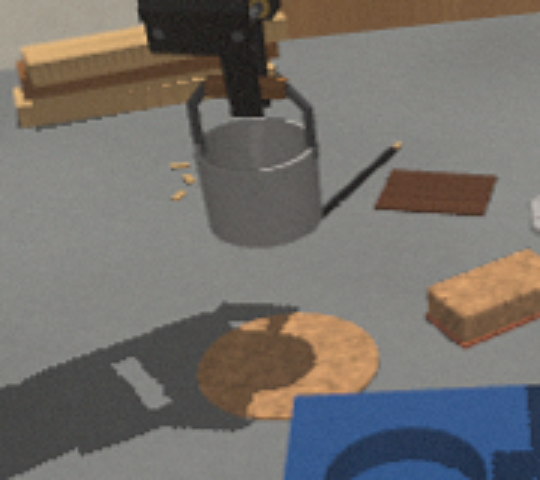

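The pot hangs upright over the mat, at (260,180) in the crop, and the mat is clear below at (290,365). Lower it slowly, watching the force.

```bash
python3 -m inch '[[0,0,0,0.02,0.06,1,1],[0,0,0,0,0,2,1],[0,0,0,0,0,2.5,1],[0,0,0,0,0,2.5,1],[0,0,0,0,0,2.2,1],[0,0,0,0,0,1.4,1],[0,0,0,0,0,0.7,1],[0,0,0,0,0,0.4,1],[0,0,0,0,0,0,1],[0,0,0,0,0,0,1]]'; python3 -m inch '[[0,0,0,0,0,0.15,1],[0,0,0,0,0,0.15,1],[0,0,0,0,0,0.15,1],[0,0,0,0,0,0,1]]'
```

```text
t: 9.48
eef_pos: [445.1, 262.2, 105.1]
tcp_rot: [3.141, 0.001, 2.784]
ft_force: [0.1, -0.1, -4.6]
opening: 0.146
grip_force: 30.0
t: 9.98
eef_pos: [444.8, 262.1, 100.0]
tcp_rot: [-3.142, -0.0, 2.784]
ft_force: [0.1, 0.8, -4.6]
opening: 0.14
grip_force: 30.0
```

```bash
python3 -m inch '[[0,0,0,0,0,0.1,1],[0,0,0,0,0,0.1,1],[0,0,0,0,0,0.1,1],[0,0,0,0,0,0,1],[0,0,0,0,0,0,1]]'; python3 -m inch '[[0,0,0,0,0,0.1,1],[0,0,0,0,0,0,1],[0,0,0,0,0,0,1]]'
```

```text
t: 10.6
eef_pos: [444.9, 262.2, 97.2]
tcp_rot: [3.141, 0.0, 2.784]
ft_force: [0.1, -0.4, -4.5]
opening: 0.144
grip_force: 30.0
t: 10.98
eef_pos: [444.9, 262.1, 96.1]
tcp_rot: [3.141, -0.0, 2.784]
ft_force: [-0.1, 0.6, -4.5]
opening: 0.147
grip_force: 30.0
```

```bash
python3 -m inch '[[0,0,0,0,0,0.07,1],[0,0,0,0,0,0,1],[0,0,0,0,0,0,1]]'; python3 -m inch '[[0,0,0,0,0,0.07,1],[0,0,0,0,0,0,1],[0,0,0,0,0,0,1]]'
```

```text
t: 11.35
eef_pos: [445.0, 262.2, 95.6]
tcp_rot: [3.141, 0.0, 2.784]
ft_force: [1.0, 1.1, -2.9]
opening: 0.149
grip_force: 30.0
t: 11.72
eef_pos: [445.0, 262.3, 95.5]
tcp_rot: [3.141, 0.001, 2.784]
ft_force: [-2.6, -0.2, 7.6]
opening: 0.142
grip_force: 30.0
```

Contact has been made at the expected height (95.5), so release and rise.

```bash
python3 -m inch '[[0,0,0,0,0,0,0],[0,0,0,0,0,0,-0.3],[0,0,0,0,0,0,-0.3],[0,0,0,0,0,0,-0.3],[0,0,0,0,0,0,-0.3],[0,0,0,0,0,0,-0.3],[0,0,0,0,0,-0.5,-0.3],[0,0,0,0,0,-2,-0.3],[0,0,0,0,0,-4,-0.3],[0,0,0,0,0,-6,-0.3],[0,0,0,0,0,-6,-0.3],[0,0,0,0,0,-6,1],[0,0,0,0,0,0,1]]'
python3 - <<'E'
from h import *
p=env.read_camera("side");save(p,"placed.png",(150,120,390,330),2.8)
P,_=cloud(p,np.ones((480,640),bool)); 
for n in("side","top"):
    p=env.read_camera(n);P,_=cloud(p,np.ones((480,640),bool)); P=P[(np.hypot(P[:,0]-445,P[:,1]-262)<60)]
    r=P[(P[:,2]>62)&(P[:,2]<76)]; print(n,len(r),cv2.minEnclosingCircle(r[:,:2].astype(np.float32)) if len(r) else 0,P[P[:,2]<140][:,2].max())
import d
X=R.from_euler('z',-10.5,degrees=True).apply([175,0,0])+[516,-7,0]; d.rel(X[0],X[1],325,169.5)
E
```

```text
t: 13.35
eef_pos: [445.7, 262.6, 344.3]
tcp_rot: [3.136, 0.006, 2.784]
ft_force: [0.1, -0.5, -1.0]
opening: 0.495
grip_force: 0.0
side 258 ((444.5610656738281, 262.1311340332031), 48.2892951965332) 123.94474580688166
top 176 ((446.5895080566406, 260.4283447265625), 45.184329986572266) 125.10020045293686
t 13.5 pos [444.3 261.9 338.9] rot [-3.1407e+00 -1.0000e-03  2.7838e+00] open 0.3691059550929564 F [-0.6 -0.1 -0.3]
turn [-0.0008 -0.0011 -0.1745] shift(final axes) [-29.45 -25.13   1.39]
```

View pics/placed.png

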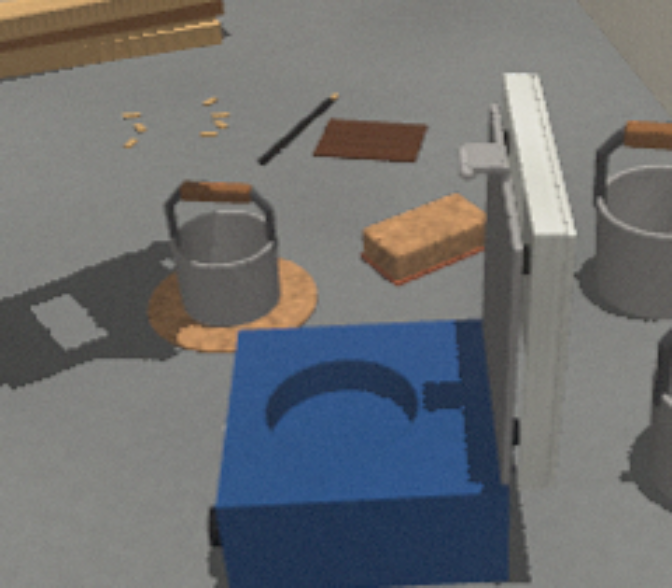

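The pot stands upright in the middle of the mat, at (230,270) in the crop. Go over the lid to behind it, with the fingers shut.

```bash
python3 -m inch '[[0,0,-0.0873,0,0,0,1],[0,0,-0.0873,0,0,0,1],[0,0,0,-2,-1.7,0,1],[0,0,0,-3,-2.6,0,1],[0,0,0,-3.6,-3.1,0,1],[0,0,0,-3.6,-3.1,0,1],[0,0,0,-3.6,-3.1,0,1],[0,0,0,-3.6,-3.1,0,1],[0,0,0,-3.6,-3.1,0,1],[0,0,0,-3.45,-2.83,0,1],[0,0,0,-2,-1.7,0,1],[0,0,0,-1,-0.8,0,1],[0,0,0,0,0,0,1],[0,0,0,0,0,0,1]]'
python3 - <<'E'
from h import *
import d
B=R.from_euler('z',-10.5,degrees=True)
X=B.apply([160,0,0])+[516,-7,0]; d.rel(X[0],X[1],264,169.5)
st=env.state(); print("warmer frame",B.inv().apply(st["eef_pos"]-[516,-7,0]).round(1))
s=env.read_camera("side"); save(s,"behind.png",(230,60,450,300),2.4)
# planned TCP path in the warmer frame (corner 10mm ahead of TCP), r=185
for th in np.r_[1.65,np.arange(1.6,-.01,-.1)]:
    r=185;print(round(th,2),round(90-r*np.cos(th)+34*np.sin(th)+10,1),round(85+r*np.sin(th)+34*np.cos(th),1))
E
```

```text
t: 15.25
eef_pos: [688.2, -37.7, 339.6]
tcp_rot: [3.141, -0.0, 2.959]
ft_force: [0.2, 0.4, 0.3]
opening: 0.006
grip_force: 0.0
t 15.25 pos [688.2 -37.7 339.6] rot [ 3.1414e+00 -5.0000e-04  2.9592e+00] open 0.00645692832282518 F [0.2 0.4 0.3]
turn [ 0.0002 -0.0005  0.0008] shift(final axes) [ 1.49 -0.12  7.56]
warmer frame [174.9   1.2 339.6]
1.65 148.5 266.7
1.6 139.4 268.9
1.5 120.8 271.9
1.4 102.1 273.1
1.3 83.3 272.4
1.2 64.7 269.7
1.1 46.4 265.3
1.0 28.7 259.0
0.9 11.6 251.1
0.8 -4.5 241.4
0.7 -19.6 230.2
0.6 -33.5 217.5
0.5 -46.1 203.5
0.4 -57.2 188.4
0.3 -66.7 172.2
0.2 -74.6 155.1
0.1 -80.7 137.3
-0.0 -85.0 119.0
```

View pics/behind.png

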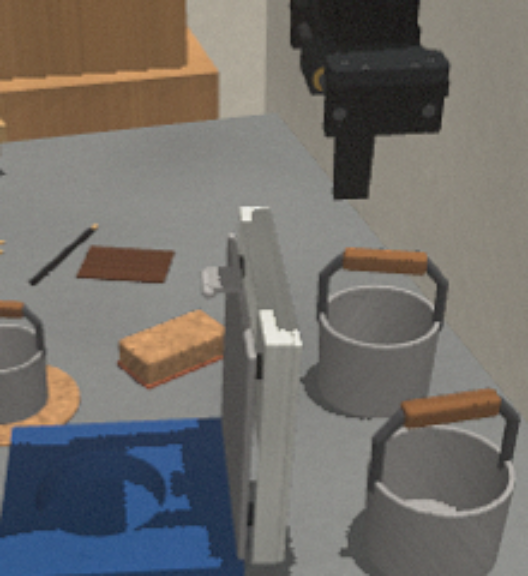

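The shut fingers, at (352,170) in the crop, are behind and above the lid with clear space to descend. Descend, touch the lid and begin the sweep.

```bash
python3 -m inch '[[0,0,0,0,-0.1,2,1],[0,0,0,0,0,3,1],[0,0,0,0,0,2.1,1],[0,0,0,0,0,0,1],[0,0,0,1,0,0,1],[0,0,0,1.2,0,0,1],[0,0,0,1.3,0,0,1],[0,0,0,1,0,-0.15,1],[0,0,0,0.9,0,-0.15,1],[0,0,0,0,0,0,1]]'
```

```text
t: 16.55
eef_pos: [634.7, -29.6, 272.1]
tcp_rot: [-3.142, -0.0, 2.958]
ft_force: [0.1, 0.5, -0.0]
opening: 0.004
grip_force: 0.0
```

```bash
python3 -m inch '[[0,0,0,1,0,-0.1,1],[0,0,0,0.9,0,0,1],[0,0,0,1,0,0,1],[0,0,0,0.9,0,0.1,1],[0,0,0,0.95,0,0.1,1],[0,0,0,0.9,0,0.2,1],[0,0,0,0.9,0,0.2,1],[0,0,0,0.9,0,0.25,1],[0,0,0,0,0,0,1]]'
python3 - <<'E'
from h import *
B=R.from_euler('z',-10.5,degrees=True)
st=env.state(); print("warmer frame",B.inv().apply(st["eef_pos"]-[516,-7,0]).round(1),B.inv().apply(st["ft_force"]).round(1))
s=env.read_camera("side"); save(s,"sweep.png",(200,60,420,300),2.4)
E
```

```text
t: 17.68
eef_pos: [561.2, -16.1, 264.0]
tcp_rot: [-3.141, -0.001, 2.958]
ft_force: [0.5, 0.3, 0.2]
opening: 0.002
grip_force: 0.0
warmer frame [ 46.1  -0.7 264. ] [0.4 0.4 0.2]
```

View pics/sweep.png

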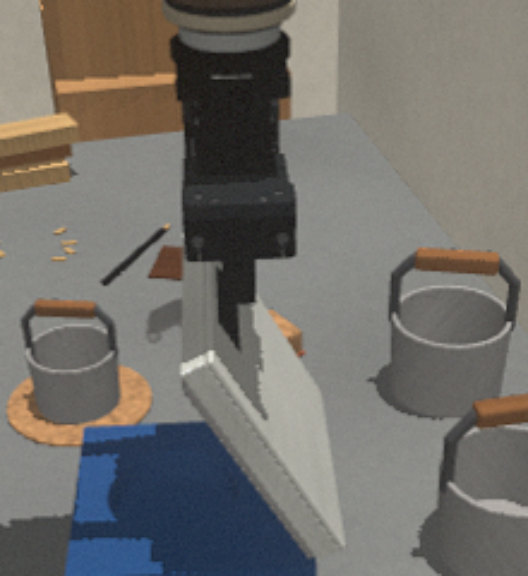

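The fingers are pushing the lid down and it follows well, its free edge now at (200,365) in the crop. Continue along the arc.

```bash
python3 -m inch '[[0,0,0,0.88,0,0.3,1],[0,0,0,0.88,0,0.33,1],[0,0,0,0.86,0,0.39,1],[0,0,0,0.86,0,0.4,1],[0,0,0,0.8,0,0.48,1],[0,0,0,0.8,0,0.49,1],[0,0,0,0.76,0,0.56,1],[0,0,0,0.75,0,0.56,1],[0,0,0,0.7,0,0.63,1],[0,0,0,0.7,0,0.64,1],[0,0,0,0.63,0,0.7,1],[0,0,0,0.63,0,0.7,1],[0,0,0,0.55,0,0.75,1],[0,0,0,0.55,0,0.76,1],[0,0,0,0.48,0,0.81,1],[0,0,0,0.47,0,0.81,1],[0,0,0,0,0,0,1]]'
python3 - <<'E'
from h import *
B=R.from_euler('z',-10.5,degrees=True)
st=env.state(); print("warmer frame",B.inv().apply(st["eef_pos"]-[516,-7,0]).round(1),B.inv().apply(st["ft_force"]).round(1))
E
```

```text
t: 19.85
eef_pos: [450.5, 4.5, 170.5]
tcp_rot: [-3.142, -0.001, 2.958]
ft_force: [-0.1, -0.0, 0.1]
opening: 0.008
grip_force: 0.0
warmer frame [-66.5  -0.7 170.5] [-0.1 -0.1  0.1]
```

```bash
cat > lid.py <<'E'
from h import *
B=R.from_euler('z',-10.5,degrees=True)
def lid():
    for n in("side","top"):
        p=env.read_camera(n); P,uv=cloud(p,cv2.cvtColor(p["img"],cv2.COLOR_RGB2HSV)[...,1]<70)
        L=B.inv().apply(P-[516,-7,0]); k=(abs(L[:,1])<90)&(abs(L[:,1])>25)&(L[:,0]>-90)&(L[:,0]<70)&(L[:,2]>95)&(L[:,2]<260); L=L[k]
        for _ in range(4):
            a,b=np.polyfit(L[:,0],L[:,2],1); e=L[:,2]-a*L[:,0]-b; L=L[abs(e)<max(3,np.median(abs(e))*2)]
        print(n,len(L),"cover tilt",round(-np.arctan(a),3),"z at x=-100:",round(b-100*a,1),"z at x=60:",round(b+60*a,1))
    st=env.state(); print("t",st["t"],"warmer frame",B.inv().apply(st["eef_pos"]-[516,-7,0]).round(1),B.inv().apply(st["ft_force"]).round(1))
if __name__=="__main__": lid()
E
python3 lid.py
python3 -c "
from h import *
save(env.read_camera('side'),'low.png',(180,60,400,300),2.4)"
```

```text
side 2700 cover tilt 0.281 z at x=-100: 175.7 z at x=60: 129.5
top 2076 cover tilt 0.278 z at x=-100: 173.6 z at x=60: 128.0
t 19.95 warmer frame [-65.9  -0.6 171.2] [-0.1  0.   0.7]
```

View pics/low.png

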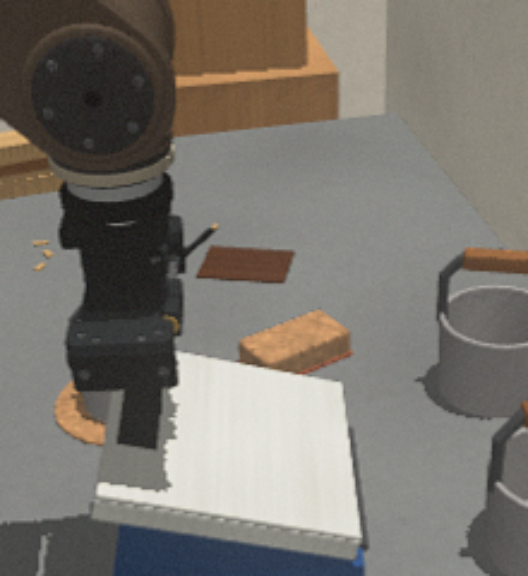

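The lid is at 0.28 rad and stays where left, with the fingertips by its edge at (138,440) in the crop. Bring it to about 0.08 rad, then press in small steps with force readings.

```bash
python3 -m inch '[[0,0,0,0.5,0,0.6,1],[0,0,0,0.5,0,0.6,1],[0,0,0,0.5,0,0.6,1],[0,0,0,0.4,0,0.6,1],[0,0,0,0.3,0,0.6,1],[0,0,0,0.2,0,0.5,1],[0,0,0,0,0,0,1],[0,0,0,0,0,0,1]]'; python3 -m inch '[[0,0,0,0,0,0.2,1],[0,0,0,0,0,0.2,1],[0,0,0,0,0,0.2,1],[0,0,0,0,0,0,1]]';python3 lid.py
```

```text
t: 21.0
eef_pos: [427.5, 8.7, 136.2]
tcp_rot: [3.142, 0.0, 2.958]
ft_force: [1.3, -0.6, -0.0]
opening: 0.006
grip_force: 0.0
t: 21.5
eef_pos: [427.3, 8.8, 130.0]
tcp_rot: [3.142, -0.0, 2.958]
ft_force: [-1.1, 0.4, 1.7]
opening: 0.003
grip_force: 0.8
side 2816 cover tilt 0.061 z at x=-100: 130.4 z at x=60: 120.6
top 2824 cover tilt 0.064 z at x=-100: 129.1 z at x=60: 118.9
t 21.6 warmer frame [-90.   -0.6 130.1] [-0.8  0.5  1.5]
```

```bash
python3 -m inch '[[0,0,0,0,0,0.2,1],[0,0,0,0,0,0.2,1],[0,0,0,0,0,0.2,1],[0,0,0,0,0,0,1]]'; python3 -m inch '[[0,0,0,0,0,0.2,1],[0,0,0,0,0,0.2,1],[0,0,0,0,0,0,1]]'; python3 -m inch '[[0,0,0,0,0,0.2,1],[0,0,0,0,0,0.2,1],[0,0,0,0,0,0,1]]'
```

```text
t: 22.1
eef_pos: [427.1, 8.8, 124.1]
tcp_rot: [3.142, -0.001, 2.958]
ft_force: [-2.5, 0.7, 6.9]
opening: 0.007
grip_force: 3.5
t: 22.48
eef_pos: [426.8, 8.9, 120.1]
tcp_rot: [3.142, -0.001, 2.958]
ft_force: [-4.9, 1.5, 11.2]
opening: 0.006
grip_force: 5.2
t: 22.85
eef_pos: [426.6, 8.9, 116.3]
tcp_rot: [3.142, -0.002, 2.958]
ft_force: [-6.8, 1.3, 13.8]
opening: 0.002
grip_force: 6.9
```

```bash
python3 -m inch '[[0,0,0,0,0,0.2,1],[0,0,0,0,0,0.1,1],[0,0,0,0,0,0,1]]'; python3 -m inch '[[0,0,0,0,0,0.15,1],[0,0,0,0,0,0.1,1],[0,0,0,0,0,0,1]]'; python3 lid.py
```

```text
t: 23.22
eef_pos: [426.4, 8.9, 113.4]
tcp_rot: [3.142, -0.002, 2.958]
ft_force: [-7.8, 1.4, 16.1]
opening: 0.003
grip_force: 8.2
t: 23.6
eef_pos: [426.3, 9.0, 110.9]
tcp_rot: [3.142, -0.002, 2.959]
ft_force: [-8.2, 2.2, 18.1]
opening: -0.001
grip_force: 9.2
side 2900 cover tilt 0.052 z at x=-100: 111.7 z at x=60: 103.5
top 2717 cover tilt 0.056 z at x=-100: 110.6 z at x=60: 101.7
t 23.7 warmer frame [-91.1  -0.6 111. ] [-9.  -0.4 18.4]
```

```bash
python3 -m inch '[[0,0,0,0,0,0.1,1],[0,0,0,0,0,0.1,1],[0,0,0,0,0,0,1]]'; python3 -m inch '[[0,0,0,0,0,0.1,1],[0,0,0,0,0,0,1],[0,0,0,0,0,0,1]]'
```

```text
t: 24.08
eef_pos: [426.1, 9.0, 109.0]
tcp_rot: [3.142, -0.002, 2.958]
ft_force: [-9.4, 1.2, 20.0]
opening: 0.003
grip_force: 9.9
t: 24.45
eef_pos: [426.1, 9.0, 108.1]
tcp_rot: [-3.142, -0.002, 2.959]
ft_force: [-8.6, 1.8, 20.6]
opening: 0.004
grip_force: 10.3
```

```bash
python3 -m inch '[[0,0,0,0,0,0.1,1],[0,0,0,0,0,0,1],[0,0,0,0,0,0,1]]'; python3 -m inch '[[0,0,0,0,0,0.1,1],[0,0,0,0,0,0,1]]';  python3 lid.py
```

```text
t: 24.82
eef_pos: [426.0, 9.1, 107.0]
tcp_rot: [-3.142, -0.003, 2.959]
ft_force: [-9.9, 1.5, 20.9]
opening: 0.006
grip_force: 10.2
t: 25.08
eef_pos: [425.8, 9.1, 106.0]
tcp_rot: [-3.142, -0.003, 2.959]
ft_force: [-10.0, 1.7, 21.4]
opening: 0.005
grip_force: 10.3
side 2937 cover tilt 0.036 z at x=-100: 106.6 z at x=60: 100.9
top 2702 cover tilt 0.039 z at x=-100: 105.4 z at x=60: 99.2
t 25.175 warmer frame [-91.6  -0.6 106. ] [-10.    0.2  20.9]
```

```bash
python3 -m inch '[[0,0,0,0,0,0.1,1],[0,0,0,0,0,0.1,1],[0,0,0,0,0,0,1]]'; python3 -m inch '[[0,0,0,0,0,0.1,1],[0,0,0,0,0,0.1,1],[0,0,0,0,0,0,1]]'
```

```text
t: 25.55
eef_pos: [425.7, 9.1, 103.7]
tcp_rot: [-3.142, -0.003, 2.959]
ft_force: [-9.2, 2.1, 16.3]
opening: 0.005
grip_force: 8.1
t: 25.92
eef_pos: [425.7, 9.1, 101.8]
tcp_rot: [-3.142, -0.003, 2.959]
ft_force: [-9.8, 1.9, 18.8]
opening: 0.008
grip_force: 9.0
```

The force dropped at about 104 mm and then rose again, so it looks like the catch snapped. Check it, then retreat.

```bash
python3 lid.py; python3 -m inch '[[0,0,0,0,0,0.05,1],[0,0,0,0,0,-0.4,1],[0,0,0,0,0,-0.6,1],[0,0,0,0,0,-0.8,1],[0,0,0,0,0,-1,1],[0,0,0,0,0,-2,1],[0,0,0,0,0,-4,1],[0,0,0,0,0,-6,1],[0,0,0,0,0,-4,1],[0,0,0,0,0,0,1],[0,0,0,0,0,0,1],[0,0,0,0,0,0,1]]'; python3 lid.py
python3 - <<'E'
from h import *
p=env.read_camera("side"); save(p,"end.png")
P,_=cloud(p,np.ones((480,640),bool)); P=P[(np.hypot(P[:,0]-445,P[:,1]-262)<60)&(P[:,2]>62)&(P[:,2]<76)]; print(cv2.minEnclosingCircle(P[:,:2].astype(np.float32)))
E
```

```text
side 2924 cover tilt -0.002 z at x=-100: 102.1 z at x=60: 102.4
top 2726 cover tilt 0.006 z at x=-100: 101.4 z at x=60: 100.4
t 26.025 warmer frame [-91.7  -0.6 101.8] [-10.9   0.5  17.5]
t: 27.52
eef_pos: [427.1, 8.8, 288.1]
tcp_rot: [-3.142, -0.002, 2.958]
ft_force: [-0.2, 0.2, -0.4]
opening: 0.003
grip_force: 0.0
side 3535 cover tilt -0.001 z at x=-100: 119.2 z at x=60: 119.3
top 2834 cover tilt 0.001 z at x=-100: 117.6 z at x=60: 117.5
t 27.625 warmer frame [-90.2  -0.7 288.2] [ 0.1 -1.   0.4]
((443.94952392578125, 262.33148193359375), 47.48907470703125)
```

View pics/end.png

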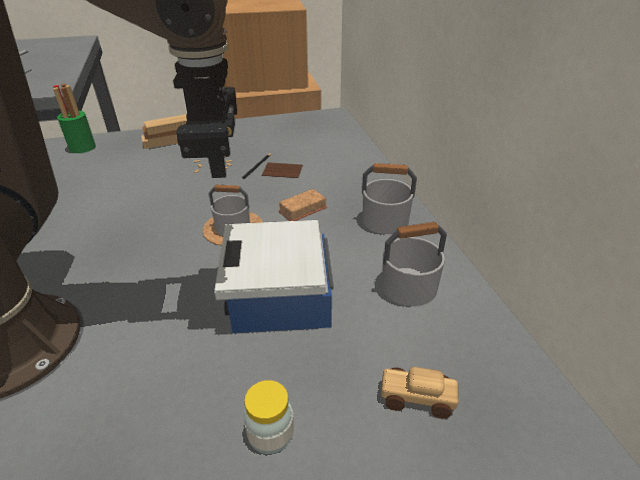

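The lid is flat and shut at 119 mm (270,258), the pot stands on the mat at (230,212), the bystanders haven't moved and the gripper is clear.

```bash
python3 -c "
from cell import env
print(env.job_done())"
```

```text
the job is handed in; nothing more can be done
None
```

The job is handed in: the pot stands upright on the cork mat, the lid is snapped shut past its catch (tilt about 0 rad, edge at 119 mm, press peaked near 24 N), and the jar, sanding block and toy car were not touched.

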